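# Clear the mixing beaker and put it on the scale

### The job

Draw the ink knife up out of the steel beaker it stands in, without tipping the beaker, and lay it flat in the shallow white tray with its whole length inside the rim. Then stand the empty beaker upright in the middle of the scale's weighing plate, ready for taring. Put both down rather than dropping them, and leave the other things where they are.

Things in the scene. Friction and masses are not known exactly. Their poses are not given: they have to be found in the camera images.
- knife: the ink knife, 200 mm long, 70 g: flat steel blade 30 mm wide, 2 mm thick, round-ended (to 70 mm), neck 13 mm wide (to 95 mm), flat wooden handle 105 mm long, 22 mm wide, 14 mm thick. Origin: middle of the blade's end; z runs along the knife to the butt, y across its width, x through its thickness. Balance point 80 mm from the origin. It stands blade down in its beaker
- knife_tip (a point): the end of the ink knife's blade, on its centre line (the knife's origin)
- knife_grip (a point): on the ink knife's centre line, in the handle, 160 mm from the blade's end and 40 mm from the butt. The knife leans about 0.4 rad from upright, a flat face against the beaker's rim, the handle leaning roughly towards the robot (up to 1 rad to either side); the lower end of the handle is level with the rim. It can be drawn straight up
- knife_butt (a point): the butt of the ink knife's handle, on its centre line
- knife_cup: the loose stainless steel beaker in which the ink knife stands: straight sides, outside diameter 68 mm (lip bead 70 mm), height 105 mm, wall 3 mm, floor 4 mm thick, 160 g, open at the top, no handle. Origin: centre of its underside, z up
- brush_cup: a second beaker of the same make that holds a brush and a flat wooden stirring paddle, both leaning away from the robot and standing up to 195 mm above the table; not part of the job. Origin: centre of its underside, z up
- brush: the brush in the second beaker, 190 mm long, 14 mm thick, bristles up; not part of the job. Origin: the lower end of its handle
- paddle: the flat wooden stirring paddle in the second beaker, 185 mm long, 18 mm wide, 4 mm thick; not part of the job. Origin: its lower end
- tray: the shallow white enamelled tray with a dark rim, fixed on the table, 290 mm long (its x axis) by 140 mm wide (its y axis) outside; floor 4 mm thick, walls 4 mm thick, rim bead up to 18 mm high. Origin: centre of its underside
- scale: the flat black digital scale, fixed on the table, 190 mm (x) by 135 mm (y), with a square steel weighing plate of 125 mm side and a display on the side towards the robot. Origin: centre of its underside
- plate (a point): the centre of the weighing plate's upper face, 27 mm above the table, 27.5 mm from the scale's origin along its x axis
- tub: a lidded white plastic tub, 92 mm across, 62 mm high, beyond the beakers; not part of the job. Origin: centre of its underside
- tin: a closed metal ink tin, 86 mm across, 59 mm high, beyond the beakers; not part of the job. Origin: centre of its underside
- bottle: a white plastic bottle, 68 mm across, 190 mm high, beyond the beakers; not part of the job. Origin: centre of its underside
- brayer: a hand roller (black rubber roller 100 mm wide, 36 mm thick, wooden handle) lying on the far side of the table to the robot's right; not part of the job. Origin: on the table under the front end of its handle
- scissors: red-handled scissors, 210 mm long, 12 mm high, lying flat between the robot and the beakers; not part of the job. Origin: on the table near their rivet
Mind the look-alikes: they are no part of the job. Leave any yellow look-alike of the knife_cup alone.

How it is judged:
By the outcome, as a careful person would: the job done as asked, in the order asked, and still so for the second after the job is handed in, with the robot touching nothing.
It also fails if it takes over 72 s, if anything falls off the work surface, if the arm or the gripper's body presses on something with over 40 N, if the wrist force passes 120 N, or if a joint passes its speed limit or range.

### The arm

A 7-joint arm with a two-finger parallel gripper is mounted at the origin on the work surface. World frame = base frame: x ahead of the robot, y to its left, z up, the work surface at z = 0. Lengths are in m, angles in rad, forces in N, time in s.
With the tool pointing down it reaches from about 0.425 to 0.875 m from the base axis. Payload 4.7 kg.
Tool frame: the origin (TCP) lies midway between the tips of the shut fingers; the grasp point (between the pads) lies 19 mm behind it (r.grip_point_offset is the distance from the TCP to the grasp point, in m); z points along the fingers, y is the line along which they close (so a half turn about z gives the same grasp; the last joint's range is limited). The gripper opens to 87 mm and grips with 3 to 60 N. Pads are 19 mm wide; open, the fingers measure 117 mm over their backs; the gripper's body (75 mm by 190 mm) begins 51 mm behind the grasp point.
Start: joints at [-1.336, 0.321, -0.07, 1.45, 0.023, 1.371, -0.057], TCP at [0.142, 0.634, 0.223] pointing down, gripper open.
Joint ranges: [-2.86, 2.86], [-0.3, 2.09], [-1.38, 1.24], [0.06, 2.45], [-1.56, 4.7], [0.09, 2.05], [-2.69, 2.69]. Speed limits (rad/s): [2.57, 2.57, 3.14, 3.14, 3.14, 3.14, 3.14].

### API

Orientations are given as a unit quaternion [x, y, z, w].
In Python, from bench import r gives the robot as it stands. The module is installed in compiled form; this text tells all that it offers.
- The arm moves only by the shell command python3 -m handwheel 'ROWS' [FORCE]. ROWS is JSON, a list of rows, each an object of numbers: "claw": the closure, from 0 (fully open) to 1 (shut); "tx", "ty", "tz": the shift along the world's x, y, z each as a share of 150 mm, from -1 to 1; "ax", "ay", "az": the turn, a rotation vector about the world's x, y, z each as a share of 45 degrees, from -1 to 1. In form: [{"claw": .., "tx": .., "ty": .., "tz": .., "ax": .., "ay": .., "az": ..}, ...]. A call has 1 to 8 rows; each row is the pose to reach, as a shift and turn from the pose commanded when the call began; what a row does not reach only later rows make up. A row lasts 1/12 s, in which the tool goes at most 41.7 mm and 7.16 degrees, less where a joint would pass 70% of its speed; a pose out of reach is approached as far as the arm can. A call with a number of a shift or a turn outside -1 to 1 is refused whole. A call with a gripper value outside its range is refused whole. The fingers move at their own pace and stop on an object; FORCE is the grip in N (left out, the last holds). Time passes only in rows, so rows that repeat a pose let the fingers close. It gives the time, the measured TCP pose, the force, the opening and the grip force at its end, in the units of the state.
- r.get_obs(): the state, without advancing time (a new reading comes with each control period).
- r.capture(name): name is "scene" or "top" or "wrist"; returns (picture, depth): 400x640x3 uint8, red, green, blue; 400x640 float32, m along the optical axis (not along the pixel's ray), 0 where there is no reading.
- r.calibration(name): a dict with "intrinsics" (3x3 intrinsics, pixels), "R" (3x3) and "t" (3): a world point X has camera coordinates R X + t. Camera axes: x right, y down, z forward; pixel columns grow to the right and rows downward; lengths in m; the calibration is good to about 2 mm. A picture is of the moment at which its call begins: read the wrist's pose just before it. calibration takes no time and is no camera call; for the wrist camera it gives the pose at the moment of the call.
- r.job_done(): hands the job in; it is judged then, once.
The state is a dict: "clock": time; "joint_pos": joint angles; "qd": joint speeds; "effort": joint torques, N m; "eef_pos": TCP position; "eef_rot": TCP orientation; "force": force on the tool from outside, world axes, zero at the start; "wrist_torque": the same for the moment, N m; "width": finger opening in m; "gripper_force": force on a finger pad.
Only numpy, scipy, OpenCV 4.12 (cv2) and the standard library are available. Lean on these libraries where they do the work, as an engineer would, in place of code of your own. Each camera call takes 0.05 s, during which the arm holds its last target. There are 200 camera calls.

## Working session

There is one attempt and no reset: what is moved stays moved. The work goes in short steps, Python scripts to look and compute and a shell command to move; the robot and the scene stay as the last step left them, time stands still between calls to the robot, and variables do not carry over. Pictures are saved under pics/ and viewed, at most 13 in all, crops included, and the job is handed in when it is done.

```bash
mkdir -p pics; cat > h.py <<'E'
import numpy as np, cv2
from bench import r
def snap(n,f=None):
    cal=r.calibration(n); im,d=r.capture(n)
    if f: cv2.imwrite('pics/'+f,im[:,:,::-1])
    return im,d,cal
def cloud(d,cal):
    K,R,t=[np.array(cal[k]) for k in('intrinsics','R','t')]
    v,u=np.mgrid[:d.shape[0],:d.shape[1]]
    p=np.stack([(u-K[0,2])/K[0,0]*d,(v-K[1,2])/K[1,1]*d,d],-1)
    P=(p-t)@R
    P[d<=0]=np.nan
    return P
def ray(cal,u,v,z):
    K,R,t=[np.array(cal[k]) for k in('intrinsics','R','t')]
    c=-R.T@t; w=R.T@np.linalg.inv(K)@[u,v,1]
    return c+w*(z-c[2])/w[2]
E
python3 - <<'E'
from h import *
for n in('scene','top'):
    im,d,c=snap(n,n+'0.png'); R=np.array(c['R']);print(n,-R.T@np.array(c['t']),R[2],(d>0).mean())
    np.savez(n+'0.npz',im=im,d=d,**c)
print(r.get_obs())
E
```

```text
scene [ 1.09417384 -0.52671563  1.21358495] [-0.36924001  0.41320652 -0.83241948] 0.99625
top [ 0.4048033  -0.00267872  1.12273036] [ 0.21208724 -0.00663227 -0.97722823] 0.9958046875
{'clock': 0.1, 'joint_pos': array([-1.33587689,  0.32174822, -0.07008289,  1.45155178,  0.02256232,
        1.37078988, -0.05688951]), 'qd': array([-0.00015546, -0.00118777, -0.00259305, -0.00267397, -0.00090193,
       -0.0012815 ,  0.00182439]), 'effort': array([-3.00818647e-04, -4.92571557e+01, -4.05822918e-01, -3.13401175e+01,
       -6.42856560e-02,  3.95110063e-02,  7.17321609e-05]), 'eef_pos': array([0.14229611, 0.63372818, 0.22157189]), 'eef_rot': array([ 1.10171056e-01,  9.93912273e-01, -8.52908322e-04, -6.61603964e-05]), 'force': array([ 0.17010702,  0.20862296, -0.72461292]), 'wrist_torque': array([-0.02706013, -0.00447833,  0.01480769]), 'gripper_force': 0.0, 'width': 0.08720713170974369}
```

View pics/scene0.png

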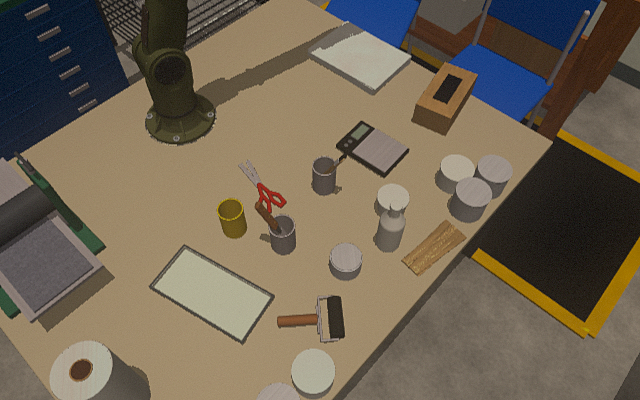

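View pics/top0.png

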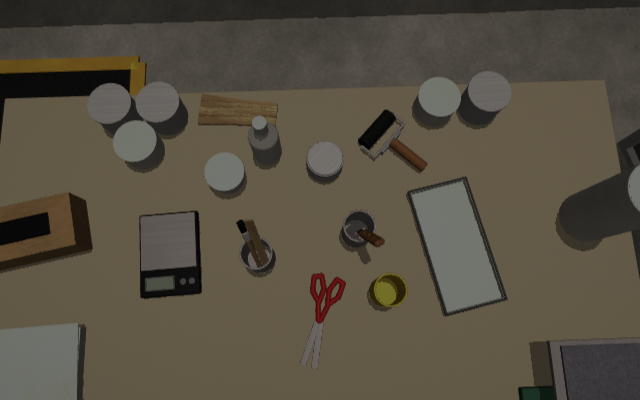

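Three beakers appear in the top view: steel at (358,228) with a handle at (371,237), steel at (257,255) with a brush and paddle, and an empty yellow one at (389,290). The knife_cup is the steel one at (358,228), since it holds the single flat wooden handle leaning towards the robot. The tray is at (456,245) and the scale's plate at (168,240). I'll confirm with a crop and measure.

```bash
python3 - <<'E'
from h import *
out=[]
for n,(u0,v0,w,h) in (('top',(310,190,100,120)),('scene',(220,180,100,90))):
    z=np.load(n+'0.npz'); im=z['im']; P=cloud(z['d'],z)
    c=im[v0:v0+h,u0:u0+w]; out.append(cv2.resize(c,(390,560),interpolation=cv2.INTER_CUBIC) if n=='top' else cv2.resize(c,(400,560)))
    hsv=cv2.cvtColor(im,cv2.COLOR_RGB2HSV).astype(int)
    X,Y,Z=P[...,0],P[...,1],P[...,2]
    # cup rim points, handle points
    for nm,(cx,cy) in (('box',((310,410),(190,260)) if n=='top' else ((245,305),(195,262))),):
        m=np.zeros(X.shape,bool); m[cy[0]:cy[1],cx[0]:cx[1]]=1
        wood=m&(hsv[...,1]>110)&(hsv[...,0]<18)&(Z>.1)
        pts=P[wood]; mu=pts.mean(0); U,S,V=np.linalg.svd(pts-mu); V0=V[0]*np.sign(V[0][2])
        s=(pts-mu)@V0
        print(n,'handle',len(pts),mu,'axis',V0,'ext',s.min(),s.max(),'normal',V[2],'S',S, 'width',np.ptp((pts-mu)@V[1]))
        print(' top end',mu+V0*s.max(),'low',mu+V0*s.min())
        rim=m&(hsv[...,1]<70)&(Z>.095)&(Z<.112)
        q=P[rim][:,:2]; print(' rim',len(q), cv2.minEnclosingCircle(q.astype(np.float32)),np.median(P[rim][:,2]))
        A=np.c_[2*q,np.ones(len(q))]; a=np.linalg.lstsq(A,(q**2).sum(1),rcond=None)[0]; print(' fit',a[:2],np.sqrt(a[2]+a[:2]@a[:2]))
    if n=='top':
        def reg(mask):
            k,l,s,_=cv2.connectedComponentsWithStats(mask.astype(np.uint8)); i=1+s[1:,4].argmax(); return l==i
        m=np.zeros(X.shape,bool); m[170:320,400:515]=1
        t=reg(m&(Z>.002)&(Z<.03)); q=P[t][:,:2]; rr=cv2.minAreaRect((q*1000).astype(np.float32)); print('tray',rr,np.median(P[t][:,2]))
        m[:]=0; m[200:305,130:210]=1
        t=reg(m&(Z>.010)&(Z<.04)); q=P[t][:,:2]; print('scale',cv2.minAreaRect((q*1000).astype(np.float32)),np.median(P[t][:,2]))
        v=im.max(2); t=reg(m&(Z>.010)&(v>60)&(hsv[...,1]<60)); t=cv2.erode(t.astype(np.uint8),np.ones((3,3)))>0
        q=P[t][:,:2]; print('plate',cv2.minAreaRect((q*1000).astype(np.float32)),np.median(P[t][:,2]))
cv2.imwrite('pics/crop.png',np.hstack(out)[:,:,::-1])
E
```

```text
top handle 228 [ 0.54569489 -0.12113827  0.1572018 ] axis [-0.36133682 -0.25477984  0.89695202] ext -0.06280906751337081 0.03985270866096007 normal [0.64733697 0.62380696 0.43797228] S [0.46832313 0.08794592 0.04535479] width 0.02071460917467382
 top end [ 0.53129464 -0.13129194  0.19294777] low [ 0.56839012 -0.10513578  0.10086508]
 rim 202 ((0.5813029408454895, -0.10265471786260605), 0.03505998104810715) 0.10513270325721094
 fit [ 0.5811224  -0.10247517] 0.03254461686238303
tray ((547.8104858398438, -336.12274169921875), (317.1083679199219, 161.2464141845703), 12.891621589660645) 0.004965477260295679
scale ((547.0557861328125, 324.1485595703125), (190.4440155029297, 136.56317138671875), 3.139509916305542) 0.02562020298085301
plate ((573.3555297851562, 325.666259765625), (120.57463836669922, 119.90008544921875), 2.965041160583496) 0.027483435332926423
scene handle 233 [ 0.55081974 -0.12904109  0.14881075] axis [-0.37008102 -0.19688537  0.90789657] ext -0.054508788061786585 0.04458564959980838 normal [-0.87009142 -0.26900863 -0.4130076 ] S [0.45238772 0.09678526 0.04231799] width 0.025059313873149826
 top end [ 0.53431943 -0.13781936  0.18928991] low [ 0.5709924  -0.11830911  0.09932241]
 rim 142 ((0.5816445350646973, -0.10655826330184937), 0.03558413311839104) 0.10182269900507293
 fit [ 0.58132864 -0.10744121] 0.03282096371237158
```

View pics/crop.png

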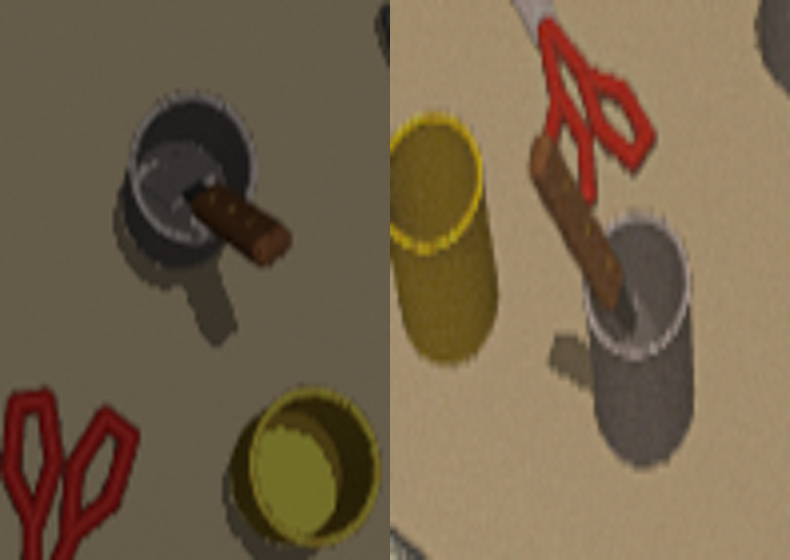

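The crop confirms it: a steel beaker holding a flat wooden handle, butt at top (379,243) and scene (258,203); the empty yellow one is the look-alike. I'll triangulate the handle ends and check the neighbours' positions.

```bash
cat >> h.py <<'E'
def tri(obs):
    A=[];b=[]
    for cal,u,v in obs:
        K,R,t=[np.array(cal[k]) for k in('intrinsics','R','t')]
        M=K@np.c_[R,t]
        for row in (M[0]-u*M[2],M[1]-v*M[2]): A.append(row[:3]);b.append(-row[3])
    A=np.array(A);b=np.array(b);x=np.linalg.lstsq(A,b,rcond=None)[0]; 
    return x
def proj(cal,X):
    K,R,t=[np.array(cal[k]) for k in('intrinsics','R','t')]
    p=K@(R@X+t); return p[:2]/p[2]
E
python3 - <<'E'
from h import *
T=np.load('top0.npz');S=np.load('scene0.npz')
B=tri([(T,379.5,243),(S,257.8,203.5)]);L=tri([(T,360.5,231.8),(S,275.8,228.2)])
for X in(B,L): print(X,proj(T,X),proj(S,X))
a=B-L;print(np.linalg.norm(a),a/np.linalg.norm(a))
for n,c in(('top',T),('scene',S)):
    P=cloud(c['d'],c)
    flat=P[np.abs(P[...,2])<.01]; print(n,'table z',np.median(flat[:,2]))
for z in(T,S):
    for p in ([.581,-.105,.105],[.581,-.105,0]): print(proj(z,np.array(p)))
P=cloud(T['d'],T); m=P[200:275,230:280].reshape(-1,3); m=m[m[:,2]>.05]; print('brush stuff',np.nanmin(m,0),np.nanmax(m,0))
E
```

```text
[ 0.53086121 -0.13254635  0.18414001] [379.35443753 242.89955906] [257.66726977 203.51683573]
[ 0.56793961 -0.1107983   0.08039406] [362.04646324 232.85172865] [277.25668654 227.96240409]
0.11229874382374624 [-0.33017644 -0.19366248  0.92383893]
top table z 0.0004134672432337306
scene table z -0.0019887606726574966
[360.08401535 225.02628759]
[355.98284428 232.85233691]
[281.77873491 224.69929088]
[283.98479507 244.09987105]
brush stuff [0.4968055  0.0825044  0.05014507] [0.5894729  0.15194386 0.18186066]
```

```bash

python3 -m handwheel '[{"claw":0,"tx":1,"ty":-0.8,"tz":0.55,"az":0.3},{"claw":0,"tx":1,"ty":-0.8,"tz":0.55,"az":0.3},{"claw":0,"tx":1,"ty":-0.8,"tz":0.55,"az":0.3},{"claw":0,"tx":1,"ty":-0.8,"tz":0.55,"az":0.3},{"claw":0,"tx":1,"ty":-0.8,"tz":0.55,"az":0.3}]' 40
python3 -m handwheel '[{"claw":0,"tx":1,"ty":-1,"az":0.35},{"claw":0,"tx":1,"ty":-1,"az":0.35},{"claw":0,"tx":1,"ty":-1,"az":0.35},{"claw":0,"tx":1,"ty":-1,"az":0.35},{"claw":0,"tx":1,"ty":-1,"az":0.35}]'
python3 -m handwheel '[{"claw":0,"tx":0.4,"ty":-1,"az":0.33},{"claw":0,"tx":0.4,"ty":-1,"az":0.33},{"claw":0,"tx":0.4,"ty":-1,"az":0.33},{"claw":0,"tx":0.4,"ty":-1,"az":0.33},{"claw":0,"tx":0.4,"ty":-1,"az":0.33}]'
python3 -m handwheel '[{"claw":0,"ty":-1},{"claw":0,"ty":-1},{"claw":0,"ty":-1},{"claw":0,"ty":-1},{"claw":0,"ty":-1}]'
python3 - <<'E'
from h import *
o=r.get_obs();print(o['joint_pos'])
E
```

```text
[-1.33587689  0.32174822 -0.07008289  1.45155178  0.02256232  1.37078988
 -0.05688951]$[0]: bad value
$[0]: bad value
$[0]: bad value
$[0]: bad value
```

```bash

python3 -m handwheel '[{"claw":0,"tx":1,"ty":-0.8,"tz":0.55,"ax":0,"ay":0,"az":0.3},{"claw":0,"tx":1,"ty":-0.8,"tz":0.55,"ax":0,"ay":0,"az":0.3},{"claw":0,"tx":1,"ty":-0.8,"tz":0.55,"ax":0,"ay":0,"az":0.3},{"claw":0,"tx":1,"ty":-0.8,"tz":0.55,"ax":0,"ay":0,"az":0.3},{"claw":0,"tx":1,"ty":-0.8,"tz":0.55,"ax":0,"ay":0,"az":0.3}]' 40
```

```text
clock: 0.52
eef_pos: [0.2929, 0.5131, 0.3051]
eef_rot: [-0.008, 1.0, -0.0, -0.0]
force: [0.0, 0.5, 0.8]
width: 0.0868
gripper_force: 0.0
```

```bash

python3 -m handwheel '[{"claw":0,"tx":1,"ty":-1,"tz":0,"ax":0,"ay":0,"az":0.35},{"claw":0,"tx":1,"ty":-1,"tz":0,"ax":0,"ay":0,"az":0.35},{"claw":0,"tx":1,"ty":-1,"tz":0,"ax":0,"ay":0,"az":0.35},{"claw":0,"tx":1,"ty":-1,"tz":0,"ax":0,"ay":0,"az":0.35},{"claw":0,"tx":1,"ty":-1,"tz":0,"ax":0,"ay":0,"az":0.35},{"claw":0,"tx":1,"ty":-1,"tz":0,"ax":0,"ay":0,"az":0.35}]'
python3 -m handwheel '[{"claw":0,"tx":0.4,"ty":-1,"tz":0,"ax":0,"ay":0,"az":0.33},{"claw":0,"tx":0.4,"ty":-1,"tz":0,"ax":0,"ay":0,"az":0.33},{"claw":0,"tx":0.4,"ty":-1,"tz":0,"ax":0,"ay":0,"az":0.33},{"claw":0,"tx":0.4,"ty":-1,"tz":0,"ax":0,"ay":0,"az":0.33},{"claw":0,"tx":0.4,"ty":-1,"tz":0,"ax":0,"ay":0,"az":0.33}]'
python3 -m handwheel '[{"claw":0,"tx":0.2,"ty":-1,"tz":0,"ax":0,"ay":0,"az":0},{"claw":0,"tx":0.2,"ty":-1,"tz":0,"ax":0,"ay":0,"az":0},{"claw":0,"tx":0.2,"ty":-1,"tz":0,"ax":0,"ay":0,"az":0},{"claw":0,"tx":0.2,"ty":-1,"tz":0,"ax":0,"ay":0,"az":0},{"claw":0,"tx":0.2,"ty":-1,"tz":0,"ax":0,"ay":0,"az":0}]'
python3 - <<'E'
from h import *
o=r.get_obs();print(o['joint_pos'])
c=r.calibration('wrist');R=np.array(c['R']);print(-R.T@c['t'],R[2],c['intrinsics'])
E
```

```text
clock: 1.02
eef_pos: [0.448, 0.3568, 0.3047]
eef_rot: [-0.139, 0.99, -0.002, 0.001]
force: [0.4, -1.4, -0.8]
width: 0.0872
gripper_force: 0.0
clock: 1.43
eef_pos: [0.5057, 0.2038, 0.305]
eef_rot: [-0.264, 0.965, -0.003, 0.0]
force: [1.5, -1.4, -0.2]
width: 0.0871
gripper_force: 0.0
clock: 1.85
eef_pos: [0.5327, 0.0562, 0.3049]
eef_rot: [-0.265, 0.964, -0.002, -0.0]
force: [0.1, 0.9, 0.6]
width: 0.0871
gripper_force: 0.0
[-0.52767368  0.04171668  0.38556363  1.61688519 -0.0123714   1.48579504
  1.96640394]
[0.462556   0.01488292 0.46684651] [ 0.25728157  0.14799218 -0.95493691] [[278.1968294    0.         317.76952267]
 [  0.         278.1968294  196.94392736]
 [  0.           0.           1.        ]]
```

```bash

python3 -m handwheel '[{"claw":0,"tx":0.47,"ty":-0.96,"tz":-0.2,"ax":-0.35,"ay":0.57,"az":0},{"claw":0,"tx":0.47,"ty":-0.96,"tz":-0.2,"ax":-0.35,"ay":0.57,"az":0},{"claw":0,"tx":0.47,"ty":-0.96,"tz":-0.2,"ax":-0.35,"ay":0.57,"az":0},{"claw":0,"tx":0.47,"ty":-0.96,"tz":-0.2,"ax":-0.35,"ay":0.57,"az":0},{"claw":0,"tx":0.47,"ty":-0.96,"tz":-0.2,"ax":-0.35,"ay":0.57,"az":0},{"claw":0,"tx":0.47,"ty":-0.96,"tz":-0.2,"ax":-0.35,"ay":0.57,"az":0},{"claw":0,"tx":0.47,"ty":-0.96,"tz":-0.2,"ax":-0.35,"ay":0.57,"az":0}]'
python3 - <<'E'
from h import *
from scipy.spatial.transform import Rotation as Ro
o=r.get_obs();print(o['joint_pos']);print(Ro.from_quat(o['eef_rot']).as_matrix())
im,d,c=snap('wrist','w1.png');np.savez('w1.npz',im=im,d=d,**c)
E
```

```text
clock: 2.43
eef_pos: [0.6025, -0.0784, 0.2732]
eef_rot: [-0.262, 0.929, -0.071, -0.251]
force: [0.2, 0.3, 1.9]
width: 0.087
gripper_force: 0.0
[-0.34588842  0.59670814  0.48343733  1.1254256   0.05685582  1.8990633
  2.24842096]
[[-7.36853186e-01 -5.22298181e-01 -4.29245841e-01]
 [-4.51414917e-01  8.52762907e-01 -2.62716571e-01]
 [ 5.03261318e-01  1.84433276e-04 -8.64134255e-01]]
```

View pics/w1.png

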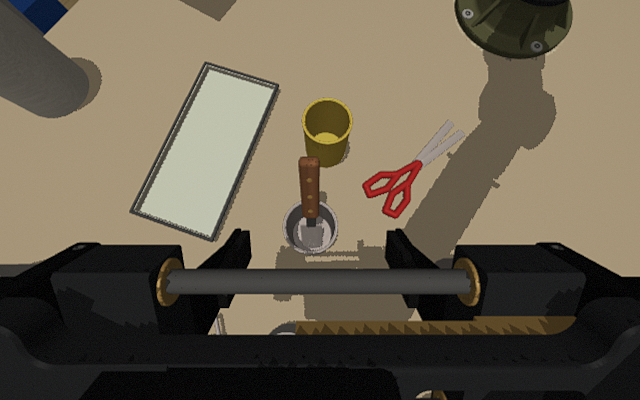

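The wrist view shows the handle from its butt (309,158) to its lower end (310,218), nearly upright in the picture and between the fingers. I'll measure it here.

```bash
python3 - <<'E'
from h import *
from scipy.spatial.transform import Rotation as Ro
W=np.load('w1.npz');T=np.load('top0.npz');S=np.load('scene0.npz')
im=W['im'];hsv=cv2.cvtColor(im,cv2.COLOR_RGB2HSV).astype(int);P=cloud(W['d'],W);Z=P[...,2]
m=np.zeros(Z.shape,bool);m[150:225,295:325]=1
m&=(hsv[...,1]>110)&(hsv[...,0]<16)&(Z>.09)
v,u=np.nonzero(m);print(u.min(),u.max(),v.min(),v.max())
for a in range(v.min(),v.max(),8):
    s=(v>=a)&(v<a+8);print(a,u[s].min(),u[s].max(),u[s].mean().round(1),np.median(P[v[s],u[s]],0).round(4))
f=m.copy();f[:170]=0;f[214:]=0;f=cv2.erode(f.astype(np.uint8),np.ones((3,5)))>0
p=P[f];mu=p.mean(0);U,s,V=np.linalg.svd(p-mu,full_matrices=False);print('face',mu,V[0],V[2],s)
rimm=np.zeros(Z.shape,bool);rimm[195:256,280:342]=1
q=P[rimm&(Z>.098)&(Z<.11)&(hsv[...,1]<70)][:,:2]
A=np.c_[2*q,np.ones(len(q))];a=np.linalg.lstsq(A,(q**2).sum(1),rcond=None)[0];print('cup',a[:2],np.sqrt(a[2]+a[:2]@a[:2]),cv2.minEnclosingCircle(q.astype(np.float32)))
B=tri([(T,379.5,243),(S,257.8,203.5),(W,309.5,158)]);print('butt',B,proj(W,B))
R=Ro.from_quat(r.get_obs()['eef_rot']).as_matrix();t=r.get_obs()['eef_pos'];print('in tool',R.T@(mu-t),R.T@V[0],R.T@V[2])
E
```

```text
299 318 157 217
157 299 318 308.6 [ 0.5327 -0.1323  0.1874]
165 299 318 308.6 [ 0.5387 -0.1288  0.1825]
173 300 318 309.1 [ 0.5424 -0.1264  0.1712]
181 300 318 309.2 [ 0.5478 -0.1233  0.1587]
189 301 318 309.6 [ 0.5522 -0.1207  0.1455]
197 302 318 310.0 [ 0.5582 -0.1165  0.1307]
205 302 318 310.0 [ 0.5632 -0.1145  0.1163]
213 302 318 310.2 [ 0.5687 -0.1107  0.1023]
face [ 0.55138884 -0.12104337  0.14852159] [ 0.34250357  0.20410516 -0.91707818] [0.77480063 0.49072915 0.39858361] [0.46129672 0.09995238 0.01000081]
cup [ 0.58087293 -0.10388535] 0.03262368245562226 ((0.5806894302368164, -0.10416854172945023), 0.035118382424116135)
butt [ 0.5306903  -0.13271633  0.18468182] [309.4710285  159.78725038]
in tool [-0.00673612 -0.00945631  0.14325945] [-0.80334537 -0.00374321  0.59550164] [-0.59549371  0.01318153 -0.80325182]
```

```bash

python3 -m handwheel '[{"claw":0,"tx":-0.27,"ty":-0.24,"tz":-0.6,"ax":0,"ay":0,"az":0},{"claw":0,"tx":-0.27,"ty":-0.24,"tz":-0.6,"ax":0,"ay":0,"az":0},{"claw":0,"tx":-0.27,"ty":-0.24,"tz":-0.6,"ax":0,"ay":0,"az":0},{"claw":0,"tx":-0.27,"ty":-0.24,"tz":-0.6,"ax":0,"ay":0,"az":0},{"claw":0,"tx":-0.27,"ty":-0.24,"tz":-0.6,"ax":0,"ay":0,"az":0}]'
python3 - <<'E'
from h import *
from scipy.spatial.transform import Rotation as Ro
o=r.get_obs();R=Ro.from_quat(o['eef_rot']).as_matrix();t=o['eef_pos'];print(R[:,2],o['joint_pos'])
print((np.array([.5450,-.1251,.149])+.010*R[:,2]-t)/.15)
E
```

```text
clock: 2.9
eef_pos: [0.5617, -0.1145, 0.1883]
eef_rot: [-0.262, 0.93, -0.07, -0.247]
force: [1.0, -0.2, 1.2]
width: 0.0869
gripper_force: 0.0
[-0.42272207 -0.25997565 -0.86816975] [-0.34570678  0.54085505  0.48650241  1.37778631  0.07591945  1.68881845
  2.24413142]
[-0.13938105 -0.08786367 -0.31979097]
```

```bash

python3 -m handwheel '[{"claw":0,"tx":-0.07,"ty":-0.045,"tz":-0.16,"ax":0,"ay":0,"az":0},{"claw":0,"tx":-0.14,"ty":-0.09,"tz":-0.32,"ax":0,"ay":0,"az":0},{"claw":0,"tx":-0.14,"ty":-0.09,"tz":-0.32,"ax":0,"ay":0,"az":0},{"claw":0,"tx":-0.14,"ty":-0.09,"tz":-0.32,"ax":0,"ay":0,"az":0}]'
python3 -m handwheel '[{"claw":0.5,"tx":0,"ty":0,"tz":0,"ax":0,"ay":0,"az":0},{"claw":0.5,"tx":0,"ty":0,"tz":0,"ax":0,"ay":0,"az":0},{"claw":0.6,"tx":0,"ty":0,"tz":0,"ax":0,"ay":0,"az":0},{"claw":0.6,"tx":0,"ty":0,"tz":0,"ax":0,"ay":0,"az":0}]'
python3 - <<'E'
from h import *
o=r.get_obs();print(o['eef_pos'],o['width'])
snap('wrist','w2.png')
E
```

```text
clock: 3.23
eef_pos: [0.5421, -0.1278, 0.1393]
eef_rot: [-0.262, 0.93, -0.071, -0.248]
force: [0.1, 1.2, 0.8]
width: 0.087
gripper_force: 0.0
clock: 3.57
eef_pos: [0.542, -0.1285, 0.1378]
eef_rot: [-0.262, 0.93, -0.071, -0.249]
force: [0.1, -0.1, 0.2]
width: 0.0679
gripper_force: 0.0
[ 0.54197803 -0.12851977  0.13779485] 0.0679253525136407
```

View pics/w2.png

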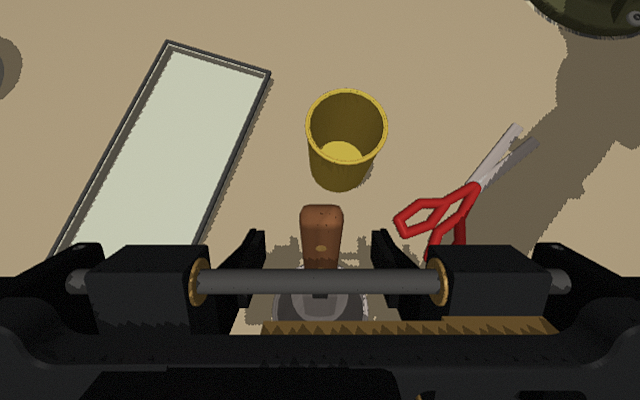

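The handle sits midway between the fingers (321 against 320), so I'll close.

```bash

python3 -m handwheel '[{"claw":0.7,"tx":0.01,"ty":0.005,"tz":0.02,"ax":0,"ay":0,"az":0},{"claw":0.8,"tx":0.01,"ty":0.005,"tz":0.02,"ax":0,"ay":0,"az":0},{"claw":1,"tx":0.01,"ty":0.005,"tz":0.02,"ax":0,"ay":0,"az":0},{"claw":1,"tx":0.01,"ty":0.005,"tz":0.02,"ax":0,"ay":0,"az":0},{"claw":1,"tx":0.01,"ty":0.005,"tz":0.02,"ax":0,"ay":0,"az":0},{"claw":1,"tx":0.01,"ty":0.005,"tz":0.02,"ax":0,"ay":0,"az":0},{"claw":1,"tx":0.01,"ty":0.005,"tz":0.02,"ax":0,"ay":0,"az":0},{"claw":1,"tx":0.01,"ty":0.005,"tz":0.02,"ax":0,"ay":0,"az":0}]' 45
python3 -m handwheel '[{"claw":1,"tx":0,"ty":0,"tz":0,"ax":0,"ay":0,"az":0},{"claw":1,"tx":0,"ty":0,"tz":0,"ax":0,"ay":0,"az":0},{"claw":1,"tx":0,"ty":0,"tz":0,"ax":0,"ay":0,"az":0},{"claw":1,"tx":0,"ty":0,"tz":0,"ax":0,"ay":0,"az":0}]' 45
```

```text
clock: 4.28
eef_pos: [0.5423, -0.128, 0.1397]
eef_rot: [-0.262, 0.93, -0.071, -0.25]
force: [0.0, 0.4, -0.6]
width: 0.0213
gripper_force: 45.0
clock: 4.62
eef_pos: [0.5424, -0.128, 0.1397]
eef_rot: [-0.262, 0.93, -0.071, -0.25]
force: [0.1, 0.8, -1.1]
width: 0.022
gripper_force: 45.0
```

```bash

python3 -m handwheel '[{"claw":1,"tx":0,"ty":0,"tz":0.06,"ax":0,"ay":0,"az":0},{"claw":1,"tx":0,"ty":0,"tz":0.12,"ax":0,"ay":0,"az":0},{"claw":1,"tx":0,"ty":0,"tz":0.18,"ax":0,"ay":0,"az":0},{"claw":1,"tx":0,"ty":0,"tz":0.24,"ax":0,"ay":0,"az":0},{"claw":1,"tx":0,"ty":0,"tz":0.3,"ax":0,"ay":0,"az":0},{"claw":1,"tx":0,"ty":0,"tz":0.36,"ax":0,"ay":0,"az":0},{"claw":1,"tx":0,"ty":0,"tz":0.42,"ax":0,"ay":0,"az":0},{"claw":1,"tx":0,"ty":0,"tz":0.48,"ax":0,"ay":0,"az":0}]'
python3 -m handwheel '[{"claw":1,"tx":0,"ty":0,"tz":0.08,"ax":0,"ay":0,"az":0},{"claw":1,"tx":0,"ty":0,"tz":0.16,"ax":0,"ay":0,"az":0},{"claw":1,"tx":0,"ty":0,"tz":0.24,"ax":0,"ay":0,"az":0},{"claw":1,"tx":0,"ty":0,"tz":0.32,"ax":0,"ay":0,"az":0},{"claw":1,"tx":0,"ty":0,"tz":0.4,"ax":0,"ay":0,"az":0},{"claw":1,"tx":0,"ty":0,"tz":0.48,"ax":0,"ay":0,"az":0},{"claw":1,"tx":0,"ty":0,"tz":0.54,"ax":0,"ay":0,"az":0},{"claw":1,"tx":0,"ty":0,"tz":0.6,"ax":0,"ay":0,"az":0}]'
python3 - <<'E'
from h import *
o=r.get_obs();print(o['eef_pos'],o['joint_pos'])
im,_,_=snap('scene')
cv2.imwrite('pics/s2.png',cv2.resize(im[120:280,180:340,::-1],(600,600)))
E
```

```text
clock: 5.28
eef_pos: [0.5424, -0.1281, 0.2129]
eef_rot: [-0.262, 0.93, -0.071, -0.25]
force: [0.2, 0.5, -0.4]
width: 0.0218
gripper_force: 45.0
clock: 5.95
eef_pos: [0.5425, -0.1281, 0.3029]
eef_rot: [-0.262, 0.93, -0.071, -0.25]
force: [-0.1, 0.0, -0.4]
width: 0.0217
gripper_force: 45.0
[ 0.5424551  -0.12811607  0.30289442] [-0.34613676  0.44876164  0.51500878  1.27668039  0.12746385  1.87039654
  2.30227508]
```

View pics/s2.png

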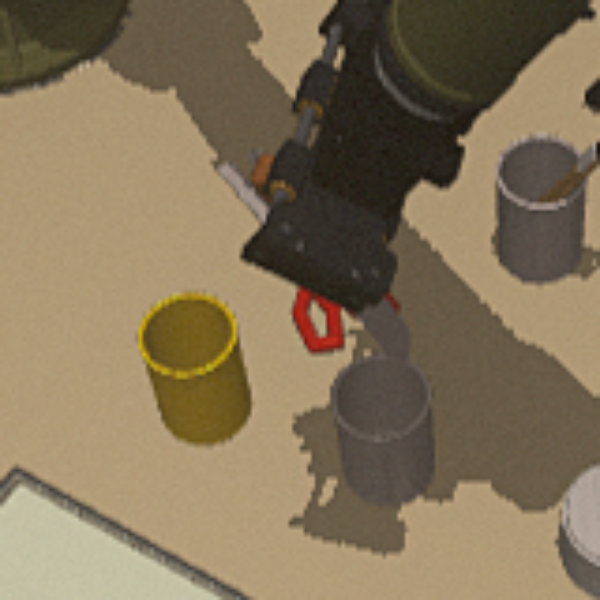

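The knife has come out and the steel beaker still stands (crop about (383,430)). Next I work out the laying pose.

```bash
cat > lay.py <<'E'
from h import *
from scipy.spatial.transform import Rotation as Ro
o=r.get_obs();R=Ro.from_quat(o['eef_rot']).as_matrix();t=o['eef_pos']
T=np.load('top0.npz');im=T['im'];hsv=cv2.cvtColor(im,cv2.COLOR_RGB2HSV)
m=np.zeros(im.shape[:2],np.uint8);m[170:320,400:515]=(im[170:320,400:515].min(2)>95)
k,l,s,_=cv2.connectedComponentsWithStats(m);i=1+s[1:,4].argmax();v,u=np.nonzero(l==i)
q=np.array([ray(T,a,b,.004)[:2] for a,b in zip(u,v)]);rr=cv2.minAreaRect((q*1000).astype(np.float32));print('tray floor',rr)
c=np.array(rr[0])/1000;th=np.radians(rr[2] if rr[1][0]>rr[1][1] else rr[2]-90)
# tool-frame knife
at=np.array([.8033,.0037,-.5955]);nt=np.array([-.595,.013,-.803]);nt-=at*(at@nt);nt/=np.linalg.norm(nt)
sl=.063;aw=np.array([-np.cos(th)*np.cos(sl),-np.sin(th)*np.cos(sl),np.sin(sl)]);nw=np.array([0,0,1.])-aw*aw[2];nw/=np.linalg.norm(nw)
Rd=np.c_[aw,nw,np.cross(aw,nw)]@np.c_[at,nt,np.cross(at,nt)].T
tip=np.array([c[0],c[1],.005])-.1*aw;tip[2]=.0055
G=tip+.16*aw
gt=np.array([0.0,-.0006,-.010]) # grip pt in tool
td=G-Rd@gt
print('tool z final',Rd[:,2],'TCP',td,'G',G)
rv=Ro.from_matrix(Rd@R.T).as_rotvec();print('turn shares',rv/(np.pi/4),'shift shares',(td-t)/.15)
E
python3 lay.py
```

```text
tray floor ((545.5948486328125, -331.8526916503906), (278.7115478515625, 127.94208526611328), 12.5067720413208)
tool z final [ 0.52810554  0.13010187 -0.83913729] TCP [ 0.49228429 -0.34293388  0.00718989] G [ 0.48713483 -0.34482022  0.01557333]
turn shares [ 0.5441109  -1.29473016 -0.38190701] shift shares [-0.33709502 -1.43053355 -1.98183932]
```

```bash

python3 -m handwheel '[{"claw":1,"tx":-0.1,"ty":-0.2,"tz":0,"ax":0,"ay":0,"az":0},{"claw":1,"tx":-0.15,"ty":-0.4,"tz":0,"ax":0,"ay":0,"az":0},{"claw":1,"tx":-0.2,"ty":-0.6,"tz":0,"ax":0.07,"ay":-0.17,"az":-0.05},{"claw":1,"tx":-0.25,"ty":-0.8,"tz":0,"ax":0.12,"ay":-0.3,"az":-0.09},{"claw":1,"tx":-0.3,"ty":-1,"tz":0,"ax":0.18,"ay":-0.43,"az":-0.13},{"claw":1,"tx":-0.3,"ty":-1,"tz":0,"ax":0.24,"ay":-0.56,"az":-0.17},{"claw":1,"tx":-0.3,"ty":-1,"tz":0,"ax":0.28,"ay":-0.66,"az":-0.19},{"claw":1,"tx":-0.3,"ty":-1,"tz":0,"ax":0.28,"ay":-0.66,"az":-0.19}]'
python3 lay.py; python3 -c "
from h import *
print(r.get_obs()['joint_pos'])"
```

```text
clock: 6.67
eef_pos: [0.4928, -0.2829, 0.3034]
eef_rot: [-0.186, 0.982, -0.015, 0.024]
force: [0.2, -1.0, -1.5]
width: 0.0215
gripper_force: 45.0
tray floor ((545.5948486328125, -331.8526916503906), (278.7115478515625, 127.94208526611328), 12.5067720413208)
tool z final [ 0.52810554  0.13010187 -0.83913729] TCP [ 0.49228429 -0.34293388  0.00718989] G [ 0.48713483 -0.34482022  0.01557333]
turn shares [ 0.26168324 -0.63187373 -0.18095961] shift shares [-0.00312142 -0.40024831 -1.97473991]
[-0.11031787  0.07211877  0.62721398  1.60031145 -0.04983193  1.42702465
  2.46569166]
```

```bash

python3 -m handwheel '[{"claw":1,"tx":0,"ty":-0.2,"tz":0,"ax":0.06,"ay":-0.14,"az":-0.04},{"claw":1,"tx":0,"ty":-0.4,"tz":-0.15,"ax":0.12,"ay":-0.28,"az":-0.08},{"claw":1,"tx":0,"ty":-0.4,"tz":-0.3,"ax":0.18,"ay":-0.42,"az":-0.12},{"claw":1,"tx":0,"ty":-0.4,"tz":-0.45,"ax":0.23,"ay":-0.55,"az":-0.16},{"claw":1,"tx":0,"ty":-0.4,"tz":-0.6,"ax":0.26,"ay":-0.63,"az":-0.18},{"claw":1,"tx":0,"ty":-0.4,"tz":-0.75,"ax":0.26,"ay":-0.63,"az":-0.18},{"claw":1,"tx":0,"ty":-0.4,"tz":-0.9,"ax":0.26,"ay":-0.63,"az":-0.18},{"claw":1,"tx":0,"ty":-0.4,"tz":-0.9,"ax":0.26,"ay":-0.63,"az":-0.18}]'
python3 lay.py; python3 - <<'E'
from h import *
print(r.get_obs()['joint_pos'])
im,d,c=snap('scene');P=cloud(d,c);cv2.imwrite('pics/s3.png',cv2.resize(im[180:360,130:310,::-1],(600,600)))
E
```

```text
clock: 7.33
eef_pos: [0.4951, -0.3405, 0.2149]
eef_rot: [-0.142, 0.976, 0.026, 0.161]
force: [1.0, -0.1, -0.5]
width: 0.0221
gripper_force: 45.0
tray floor ((545.5948486328125, -331.8526916503906), (278.7115478515625, 127.94208526611328), 12.5067720413208)
tool z final [ 0.52810554  0.13010187 -0.83913729] TCP [ 0.49228429 -0.34293388  0.00718989] G [ 0.48713483 -0.34482022  0.01557333]
turn shares [ 0.09036119 -0.3021304  -0.08928482] shift shares [-0.01892374 -0.01649907 -1.38459578]
[ 0.92438144  0.10400846 -0.20980548  1.7667518  -0.28604618  1.11426273
  2.68335749]
```

View pics/s3.png

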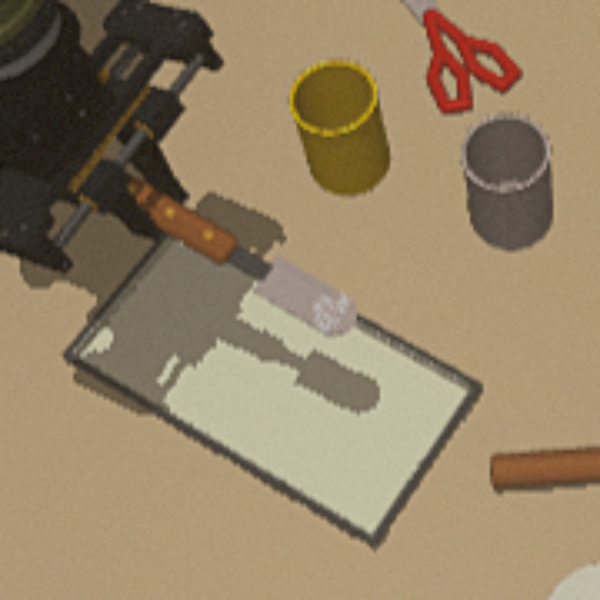

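The knife is level-ish over the tray, but joint 7 is close to its limit (2.68). I'll try to finish the turn at this height.

```bash

python3 -m handwheel '[{"claw":1,"tx":0,"ty":0,"tz":-0.1,"ax":0.03,"ay":-0.1,"az":-0.03},{"claw":1,"tx":0,"ty":0,"tz":-0.2,"ax":0.06,"ay":-0.2,"az":-0.06},{"claw":1,"tx":0,"ty":0,"tz":-0.3,"ax":0.09,"ay":-0.3,"az":-0.09},{"claw":1,"tx":0,"ty":0,"tz":-0.4,"ax":0.09,"ay":-0.3,"az":-0.09},{"claw":1,"tx":0,"ty":0,"tz":-0.5,"ax":0.09,"ay":-0.3,"az":-0.09},{"claw":1,"tx":0,"ty":0,"tz":-0.5,"ax":0.09,"ay":-0.3,"az":-0.09}]'
python3 lay.py; python3 - <<'E'
from h import *
print(r.get_obs()['joint_pos'])
E
```

```text
clock: 7.88
eef_pos: [0.4917, -0.3402, 0.1375]
eef_rot: [-0.112, 0.964, 0.044, 0.237]
force: [-0.6, -0.1, -3.8]
width: 0.0213
gripper_force: 45.0
tray floor ((545.5948486328125, -331.8526916503906), (278.7115478515625, 127.94208526611328), 12.5067720413208)
tool z final [ 0.52810554  0.13010187 -0.83913729] TCP [ 0.49228429 -0.34293388  0.00718989] G [ 0.48713483 -0.34482022  0.01557333]
turn shares [ 0.00352075 -0.11534379 -0.02662672] shift shares [ 0.00377035 -0.01793222 -0.86891566]
[ 1.81947509  0.30188315 -1.11645087  1.91836731 -0.19927857  0.84732576
  2.67319769]
```

```bash

python3 -m handwheel '[{"claw":1,"tx":0,"ty":-0.01,"tz":-0.1,"ax":0,"ay":-0.06,"az":-0.01},{"claw":1,"tx":0,"ty":-0.02,"tz":-0.2,"ax":0,"ay":-0.11,"az":-0.02},{"claw":1,"tx":0,"ty":-0.02,"tz":-0.3,"ax":0,"ay":-0.11,"az":-0.02},{"claw":1,"tx":0,"ty":-0.02,"tz":-0.4,"ax":0,"ay":-0.11,"az":-0.02},{"claw":1,"tx":0,"ty":-0.02,"tz":-0.5,"ax":0,"ay":-0.11,"az":-0.02},{"claw":1,"tx":0,"ty":-0.02,"tz":-0.5,"ax":0,"ay":-0.11,"az":-0.02},{"claw":1,"tx":0,"ty":-0.02,"tz":-0.5,"ax":0,"ay":-0.11,"az":-0.02}]'
python3 lay.py; python3 - <<'E'
from h import *
print(r.get_obs()['joint_pos'])
E
```

```text
clock: 8.47
eef_pos: [0.4914, -0.3433, 0.0623]
eef_rot: [-0.106, 0.954, 0.038, 0.278]
force: [0.6, -0.1, -0.4]
width: 0.0217
gripper_force: 45.0
tray floor ((545.5948486328125, -331.8526916503906), (278.7115478515625, 127.94208526611328), 12.5067720413208)
tool z final [ 0.52810554  0.13010187 -0.83913729] TCP [ 0.49228429 -0.34293388  0.00718989] G [ 0.48713483 -0.34482022  0.01557333]
turn shares [ 0.00105716 -0.00819557 -0.00519669] shift shares [ 0.0056263   0.00228759 -0.36724875]
[ 1.88208964  0.49338553 -1.17111054  2.02642952 -0.0717555   0.61713713
  2.67088599]
```

```bash
python3 - <<'E'
from h import *
for n in('scene','top'):
    im,d,c=snap(n);P=cloud(d,c).reshape(-1,3)
    m=(P[:,2]>.025)&(P[:,2]<.12)&(P[:,0]>.5)&(P[:,0]<.72)&(np.abs(P[:,1]+.332)<.05)
    p=P[m]
    for a in np.arange(.5,.7,.02):
        s=p[(p[:,0]>=a)&(p[:,0]<a+.02)]
        if len(s)>5: print(n,round(a,2),len(s),np.median(s,0).round(4),s[:,1].min().round(3),s[:,1].max().round(3))
    print(p[:,0].max())
E
```

```text
scene 0.5 83 [ 0.5086 -0.3453  0.0724] -0.365 -0.331
scene 0.52 71 [ 0.5299 -0.3398  0.0717] -0.351 -0.326
scene 0.54 58 [ 0.5471 -0.3344  0.0676] -0.346 -0.325
scene 0.56 74 [ 0.5723 -0.3271  0.0631] -0.342 -0.312
scene 0.58 98 [ 0.5903 -0.3234  0.0619] -0.341 -0.307
scene 0.6 100 [ 0.6099 -0.319   0.0609] -0.336 -0.302
scene 0.62 80 [ 0.6282 -0.3163  0.0595] -0.331 -0.3
0.6389435176753467
top 0.5 113 [ 0.5086 -0.3383  0.0755] -0.362 -0.325
top 0.52 99 [ 0.5304 -0.3329  0.074 ] -0.347 -0.322
top 0.54 68 [ 0.5488 -0.3296  0.0705] -0.343 -0.321
top 0.56 85 [ 0.5721 -0.3231  0.0666] -0.338 -0.309
top 0.58 127 [ 0.5896 -0.3206  0.0652] -0.338 -0.304
top 0.6 123 [ 0.6103 -0.3164  0.0632] -0.334 -0.3
top 0.62 102 [ 0.6286 -0.3116  0.0628] -0.328 -0.298
0.639275683800061
```

```bash

python3 -m handwheel '[{"claw":1,"tx":0,"ty":0,"tz":-0.08,"ax":0,"ay":0,"az":0},{"claw":1,"tx":0,"ty":0,"tz":-0.16,"ax":0,"ay":0,"az":0},{"claw":1,"tx":0,"ty":0,"tz":-0.22,"ax":0,"ay":0,"az":0},{"claw":1,"tx":0,"ty":0,"tz":-0.28,"ax":0,"ay":0,"az":0},{"claw":1,"tx":0,"ty":0,"tz":-0.32,"ax":0,"ay":0,"az":0},{"claw":1,"tx":0,"ty":0,"tz":-0.32,"ax":0,"ay":0,"az":0},{"claw":1,"tx":0,"ty":0,"tz":-0.32,"ax":0,"ay":0,"az":0}]'
python3 -m handwheel '[{"claw":1,"tx":0,"ty":0,"tz":-0.01,"ax":0,"ay":0,"az":0},{"claw":1,"tx":0,"ty":0,"tz":-0.01,"ax":0,"ay":0,"az":0},{"claw":1,"tx":0,"ty":0,"tz":-0.01,"ax":0,"ay":0,"az":0}]'
python3 -m handwheel '[{"claw":1,"tx":0,"ty":0,"tz":-0.01,"ax":0,"ay":0,"az":0},{"claw":1,"tx":0,"ty":0,"tz":-0.01,"ax":0,"ay":0,"az":0},{"claw":1,"tx":0,"ty":0,"tz":-0.01,"ax":0,"ay":0,"az":0}]'
```

```text
clock: 9.15
eef_pos: [0.4909, -0.3443, 0.0147]
eef_rot: [-0.105, 0.954, 0.037, 0.278]
force: [0.0, -1.1, -0.4]
width: 0.0215
gripper_force: 45.0
clock: 9.4
eef_pos: [0.491, -0.345, 0.0139]
eef_rot: [-0.105, 0.954, 0.036, 0.278]
force: [-1.1, 0.1, 0.3]
width: 0.0216
gripper_force: 45.0
clock: 9.65
eef_pos: [0.4908, -0.3448, 0.012]
eef_rot: [-0.105, 0.954, 0.036, 0.278]
force: [0.0, 0.7, -1.0]
width: 0.0218
gripper_force: 45.0
```

```bash

python3 -m handwheel '[{"claw":1,"tx":0,"ty":0,"tz":-0.01,"ax":0,"ay":0,"az":0},{"claw":1,"tx":0,"ty":0,"tz":-0.01,"ax":0,"ay":0,"az":0},{"claw":1,"tx":0,"ty":0,"tz":-0.01,"ax":0,"ay":0,"az":0}]'
python3 -m handwheel '[{"claw":1,"tx":0,"ty":0,"tz":-0.01,"ax":0,"ay":0,"az":0},{"claw":1,"tx":0,"ty":0,"tz":-0.01,"ax":0,"ay":0,"az":0},{"claw":1,"tx":0,"ty":0,"tz":-0.01,"ax":0,"ay":0,"az":0}]'
```

```text
clock: 9.9
eef_pos: [0.4908, -0.3448, 0.0104]
eef_rot: [-0.105, 0.954, 0.036, 0.278]
force: [0.6, -0.2, -0.3]
width: 0.0214
gripper_force: 45.0
clock: 10.15
eef_pos: [0.4911, -0.3449, 0.0094]
eef_rot: [-0.105, 0.954, 0.036, 0.278]
force: [-2.8, 1.1, 4.9]
width: 0.0219
gripper_force: 48.2
```

Contact at about 5 N, so I'll release gently.

```bash

python3 -m handwheel '[{"claw":1,"tx":0,"ty":0,"tz":0,"ax":0,"ay":0,"az":0},{"claw":1,"tx":0,"ty":0,"tz":0,"ax":0,"ay":0,"az":0},{"claw":1,"tx":0,"ty":0,"tz":0,"ax":0,"ay":0,"az":0}]' 3
python3 -m handwheel '[{"claw":0.7,"tx":0,"ty":0,"tz":0,"ax":0,"ay":0,"az":0},{"claw":0.65,"tx":0,"ty":0,"tz":0,"ax":0,"ay":0,"az":0},{"claw":0.6,"tx":0,"ty":0,"tz":0,"ax":0,"ay":0,"az":0},{"claw":0.5,"tx":0,"ty":0,"tz":0,"ax":0,"ay":0,"az":0},{"claw":0.5,"tx":0,"ty":0,"tz":0,"ax":0,"ay":0,"az":0},{"claw":0.5,"tx":0,"ty":0,"tz":0,"ax":0,"ay":0,"az":0}]' 10
```

```text
clock: 10.4
eef_pos: [0.4913, -0.345, 0.0095]
eef_rot: [-0.105, 0.954, 0.036, 0.279]
force: [-1.0, 0.6, 4.3]
width: 0.0217
gripper_force: 5.2
clock: 10.9
eef_pos: [0.4916, -0.3428, 0.0094]
eef_rot: [-0.106, 0.954, 0.037, 0.279]
force: [-0.9, 3.9, 7.4]
width: 0.0417
gripper_force: 3.5
```

```bash

python3 -m handwheel '[{"claw":0.5,"tx":-0.02,"ty":0,"tz":0.03,"ax":0,"ay":0,"az":0},{"claw":0.5,"tx":-0.1,"ty":-0.02,"tz":0.16,"ax":0,"ay":0,"az":0},{"claw":0.5,"tx":-0.2,"ty":-0.05,"tz":0.32,"ax":0,"ay":0,"az":0},{"claw":0.4,"tx":-0.3,"ty":-0.08,"tz":0.5,"ax":0,"ay":0,"az":0},{"claw":0.3,"tx":-0.4,"ty":-0.1,"tz":0.7,"ax":0,"ay":0,"az":0},{"claw":0,"tx":-0.4,"ty":-0.1,"tz":0.9,"ax":0,"ay":0,"az":0},{"claw":0,"tx":-0.4,"ty":-0.1,"tz":1,"ax":0,"ay":0,"az":0}]'
python3 - <<'E'
from h import *
print(r.get_obs()['joint_pos'])
im,d,c=snap('scene');cv2.imwrite('pics/s4.png',cv2.resize(im[180:360,130:310,::-1],(600,600)))
P=cloud(d,c).reshape(-1,3);hsv=cv2.cvtColor(im,cv2.COLOR_RGB2HSV).reshape(-1,3).astype(int)
m=(hsv[:,1]>110)&(hsv[:,0]<18)&(np.abs(P[:,1]+.34)<.07)&(P[:,0]>.4)&(P[:,0]<.6)&(P[:,2]<.04)
p=P[m];print(p.min(0),p.max(0));p=p[p[:,0].argsort()];print(p[:5].mean(0),p[-5:].mean(0))
E
```

```text
clock: 11.48
eef_pos: [0.4473, -0.3755, 0.1529]
eef_rot: [-0.099, 0.957, 0.041, 0.27]
force: [1.0, -0.7, 0.5]
width: 0.0625
gripper_force: 0.0
[ 2.16315632  0.41694442 -1.38108527  1.94088652 -0.10607911  0.85554825
  2.69098446]
[ 0.43290132 -0.36699238  0.00090701] [ 0.54610539 -0.32809416  0.02730391]
[ 0.44327693 -0.35335084  0.01575505] [ 0.54497347 -0.34024183  0.01361657]
```

View pics/s4.png

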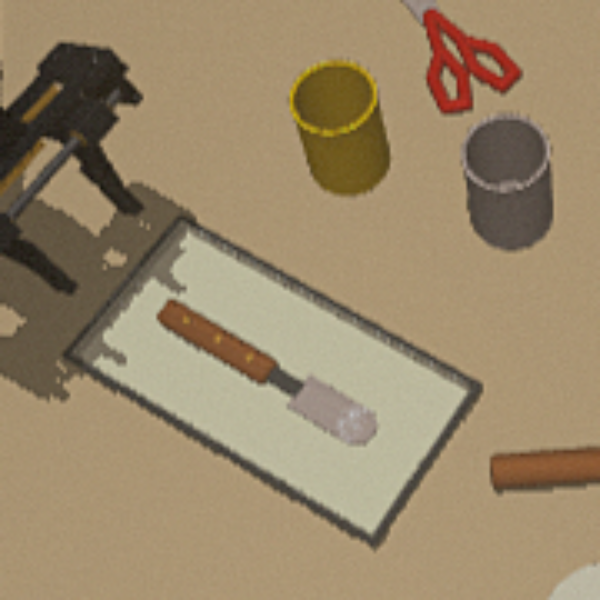

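The knife lies flat in the tray, well inside the rim: crop (160,310) to (375,440). Joints 3 and 7 are at the ends of their ranges, so I'll turn the tool back the other way while moving clear.

```bash

python3 -m handwheel '[{"claw":0,"tx":0.1,"ty":0.1,"tz":0.1,"ax":0,"ay":0.08,"az":-0.14},{"claw":0,"tx":0.2,"ty":0.2,"tz":0.2,"ax":0,"ay":0.12,"az":-0.27},{"claw":0,"tx":0.3,"ty":0.3,"tz":0.3,"ax":0,"ay":0.2,"az":-0.4},{"claw":0,"tx":0.4,"ty":0.4,"tz":0.5,"ax":0,"ay":0.3,"az":-0.5},{"claw":0,"tx":0.4,"ty":0.4,"tz":0.7,"ax":0,"ay":0.3,"az":-0.6},{"claw":0,"tx":0.4,"ty":0.4,"tz":0.8,"ax":0,"ay":0.3,"az":-0.6}]'
python3 - <<'E'
from h import *
from scipy.spatial.transform import Rotation as Ro
o=r.get_obs();print(o['joint_pos']);print(Ro.from_quat(o['eef_rot']).as_matrix())
E
```

```text
clock: 12.03
eef_pos: [0.5138, -0.3065, 0.2751]
eef_rot: [0.127, 0.979, -0.011, 0.16]
force: [1.6, 0.4, 0.9]
width: 0.0866
gripper_force: 0.0
[ 1.91375473 -0.00292642 -1.32455164  1.75281644 -0.13912054  1.09307599
  1.94672607]
[[-0.91620591  0.25259812  0.31106418]
 [ 0.24531102  0.96739327 -0.06302981]
 [-0.31684261  0.01855919 -0.94829653]]
```

```bash

python3 -m handwheel '[{"claw":0,"tx":0.1,"ty":0.25,"tz":0,"ax":0.02,"ay":0.13,"az":0},{"claw":0,"tx":0.2,"ty":0.5,"tz":0,"ax":0.04,"ay":0.26,"az":0},{"claw":0,"tx":0.3,"ty":0.7,"tz":0,"ax":0.08,"ay":0.4,"az":0},{"claw":0,"tx":0.3,"ty":0.8,"tz":0,"ax":0.08,"ay":0.4,"az":0},{"claw":0,"tx":0.3,"ty":0.8,"tz":0,"ax":0.08,"ay":0.4,"az":0}]'
python3 - <<'E'
from h import *
from scipy.spatial.transform import Rotation as Ro
for n in('scene','wrist','top'):
    im,d,c=snap(n,n+'5.png');P=cloud(d,c).reshape(-1,3);hsv=cv2.cvtColor(im,cv2.COLOR_RGB2HSV).reshape(-1,3)
    m=(np.abs(P[:,2]-.103)<.006)&(np.hypot(P[:,0]-.58,P[:,1]+.104)<.055)&(hsv[:,1]<70);q=P[m][:,:2]
    if len(q)>30:
        A=np.c_[2*q,np.ones(len(q))];a=np.linalg.lstsq(A,(q**2).sum(1),rcond=None)[0];print(n,len(q),a[:2],np.sqrt(a[2]+a[:2]@a[:2]),np.array(cv2.minEnclosingCircle(q.astype(np.float32))[0]))
o=r.get_obs();print(o['eef_pos'],o['joint_pos']);print(Ro.from_quat(o['eef_rot']).as_matrix())
E
```

```text
clock: 12.45
eef_pos: [0.5535, -0.1928, 0.2695]
eef_rot: [0.133, 0.991, 0.0, -0.002]
force: [0.0, -0.5, -0.2]
width: 0.0869
gripper_force: 0.0
scene 145 [ 0.58142181 -0.1072619 ] 0.032626056070221676 [ 0.58123028 -0.10752652]
wrist 714 [ 0.57964199 -0.10429326] 0.03257236162919828 [ 0.58015513 -0.10366964]
top 164 [ 0.5809256  -0.10274272] 0.03277747054576116 [ 0.5815897  -0.10256959]
[ 0.55466719 -0.18640377  0.26954501] [ 1.22521023  0.38196986 -1.20456921  1.5146604   0.35281458  1.49115962
  1.33334391]
[[-0.96794831  0.25114444 -0.00159612]
 [ 0.25113683  0.96794374  0.0038989 ]
 [ 0.00252414  0.00337309 -0.99999113]]
```

```bash

python3 -m handwheel '[{"claw":0,"tx":0.17,"ty":0.55,"tz":-0.2,"ax":0,"ay":0,"az":0},{"claw":0,"tx":0.17,"ty":0.55,"tz":-0.5,"ax":0,"ay":0,"az":0},{"claw":0,"tx":0.17,"ty":0.55,"tz":-0.7,"ax":0,"ay":0,"az":0},{"claw":0,"tx":0.17,"ty":0.55,"tz":-0.8,"ax":0,"ay":0,"az":0},{"claw":0,"tx":0.17,"ty":0.55,"tz":-0.8,"ax":0,"ay":0,"az":0},{"claw":0,"tx":0.17,"ty":0.55,"tz":-0.8,"ax":0,"ay":0,"az":0}]'
python3 - <<'E'
from h import *
snap('wrist','w6.png');o=r.get_obs();print(o['eef_pos'],o['joint_pos']);print((np.array([.580,-.1045,.055])-o['eef_pos'])/.15)
E
```

```text
clock: 13.1
eef_pos: [0.5769, -0.111, 0.1495]
eef_rot: [0.132, 0.991, 0.0, -0.002]
force: [-0.1, -1.2, 0.6]
width: 0.0871
gripper_force: 0.0
[ 0.5784858  -0.11142996  0.15147674] [ 1.04481029  0.47205831 -1.14337766  1.67020246  0.44483177  1.29180759
  1.12082705]
[ 0.01009469  0.04619973 -0.64317828]
```

View pics/w6.png

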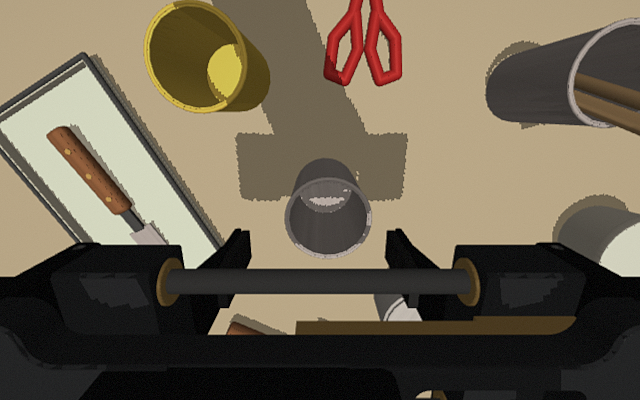

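The wrist view shows the empty beaker at (328,217) with the fingers' midline at 318, about 7 mm off as measured. I'll correct that and descend.

```bash

python3 -m handwheel '[{"claw":0,"tx":0.01,"ty":0.045,"tz":0,"ax":0,"ay":0,"az":0},{"claw":0,"tx":0.01,"ty":0.045,"tz":0,"ax":0,"ay":0,"az":0},{"claw":0,"tx":0.01,"ty":0.045,"tz":0,"ax":0,"ay":0,"az":0},{"claw":0,"tx":0.01,"ty":0.045,"tz":-0.1,"ax":0,"ay":0,"az":0},{"claw":0,"tx":0.01,"ty":0.045,"tz":-0.2,"ax":0,"ay":0,"az":0},{"claw":0,"tx":0.01,"ty":0.045,"tz":-0.2,"ax":0,"ay":0,"az":0}]'
python3 - <<'E'
from h import *
from scipy.spatial.transform import Rotation as Ro
o=r.get_obs();t=o['eef_pos'];R=Ro.from_quat(o['eef_rot']).as_matrix();v=np.array([.580,-.1045,.055])-t;print(t,v/.15,'tool frame err',R.T@v)
E
```

```text
clock: 13.65
eef_pos: [0.5777, -0.1032, 0.117]
eef_rot: [0.132, 0.991, 0.0, -0.003]
force: [-0.2, -1.0, -0.2]
width: 0.0874
gripper_force: 0.0
[ 0.57772246 -0.10321805  0.11695463] [ 0.01518359 -0.00854632 -0.41303087] tool frame err [-0.00292341 -0.00063008  0.06193758]
```

```bash

python3 -m handwheel '[{"claw":0,"tx":0.015,"ty":0,"tz":-0.06,"ax":0,"ay":0,"az":0},{"claw":0,"tx":0.015,"ty":0,"tz":-0.15,"ax":0,"ay":0,"az":0},{"claw":0,"tx":0.015,"ty":-0.005,"tz":-0.25,"ax":0,"ay":0,"az":0},{"claw":0,"tx":0.015,"ty":-0.005,"tz":-0.35,"ax":0,"ay":0,"az":0},{"claw":0,"tx":0.015,"ty":-0.005,"tz":-0.4,"ax":0,"ay":0,"az":0},{"claw":0.1,"tx":0.015,"ty":-0.005,"tz":-0.4,"ax":0,"ay":0,"az":0}]' 20
python3 -m handwheel '[{"claw":0.15,"tx":0,"ty":0,"tz":0,"ax":0,"ay":0,"az":0},{"claw":0.2,"tx":0,"ty":0,"tz":0,"ax":0,"ay":0,"az":0},{"claw":0.25,"tx":0,"ty":0,"tz":0,"ax":0,"ay":0,"az":0},{"claw":0.4,"tx":0,"ty":0,"tz":0,"ax":0,"ay":0,"az":0},{"claw":0.6,"tx":0,"ty":0,"tz":0,"ax":0,"ay":0,"az":0},{"claw":1,"tx":0,"ty":0,"tz":0,"ax":0,"ay":0,"az":0},{"claw":1,"tx":0,"ty":0,"tz":0,"ax":0,"ay":0,"az":0},{"claw":1,"tx":0,"ty":0,"tz":0,"ax":0,"ay":0,"az":0}]' 20
python3 -m handwheel '[{"claw":1,"tx":0,"ty":0,"tz":0.01,"ax":0,"ay":0,"az":0},{"claw":1,"tx":0,"ty":0,"tz":0.03,"ax":0,"ay":0,"az":0},{"claw":1,"tx":0,"ty":0,"tz":0.06,"ax":0,"ay":0,"az":0},{"claw":1,"tx":0,"ty":0,"tz":0.1,"ax":0,"ay":0,"az":0},{"claw":1,"tx":0,"ty":0,"tz":0.1,"ax":0,"ay":0,"az":0}]' 25
```

```text
clock: 14.15
eef_pos: [0.5805, -0.1032, 0.0578]
eef_rot: [0.131, 0.991, 0.001, -0.003]
force: [-0.1, -0.2, 0.0]
width: 0.0849
gripper_force: 0.0
clock: 14.82
eef_pos: [0.583, -0.1036, 0.0614]
eef_rot: [0.132, 0.991, 0.0, 0.0]
force: [-0.2, -1.5, 5.6]
width: 0.0679
gripper_force: 20.0
clock: 15.23
eef_pos: [0.5829, -0.1032, 0.0767]
eef_rot: [0.131, 0.991, 0.0, 0.0]
force: [-0.2, 0.6, -1.4]
width: 0.0673
gripper_force: 25.2
```

```bash

python3 -m handwheel '[{"claw":1,"tx":0,"ty":0,"tz":0.15,"ax":0,"ay":0,"az":0},{"claw":1,"tx":0,"ty":0,"tz":0.3,"ax":0,"ay":0,"az":0},{"claw":1,"tx":0,"ty":0,"tz":0.45,"ax":0,"ay":0,"az":0},{"claw":1,"tx":0,"ty":0,"tz":0.6,"ax":0,"ay":0,"az":0},{"claw":1,"tx":0,"ty":0,"tz":0.75,"ax":0,"ay":0,"az":0},{"claw":1,"tx":0,"ty":0,"tz":0.9,"ax":0,"ay":0,"az":0},{"claw":1,"tx":0,"ty":0,"tz":1,"ax":0,"ay":0,"az":0},{"claw":1,"tx":0,"ty":0,"tz":1,"ax":0,"ay":0,"az":0}]' 25
python3 -m handwheel '[{"claw":1,"tx":0,"ty":0,"tz":0.15,"ax":0,"ay":0,"az":0},{"claw":1,"tx":0,"ty":0,"tz":0.3,"ax":0,"ay":0,"az":0},{"claw":1,"tx":0,"ty":0,"tz":0.42,"ax":0,"ay":0,"az":0},{"claw":1,"tx":0,"ty":0.15,"tz":0.42,"ax":0,"ay":0,"az":0},{"claw":1,"tx":0,"ty":0.35,"tz":0.42,"ax":0,"ay":0,"az":0},{"claw":1,"tx":0,"ty":0.55,"tz":0.42,"ax":0,"ay":0,"az":0},{"claw":1,"tx":0,"ty":0.75,"tz":0.42,"ax":0,"ay":0,"az":0},{"claw":1,"tx":0,"ty":0.95,"tz":0.42,"ax":0,"ay":0,"az":0}]'
python3 -c "
from h import *
print(r.get_obs()['joint_pos'])"
```

```text
clock: 15.9
eef_pos: [0.5842, -0.1029, 0.2291]
eef_rot: [0.131, 0.991, 0.0, 0.002]
force: [1.1, 1.1, -1.5]
width: 0.0674
gripper_force: 25.2
clock: 16.57
eef_pos: [0.5817, 0.0402, 0.2873]
eef_rot: [0.132, 0.991, 0.0, -0.001]
force: [0.6, 0.0, -1.5]
width: 0.0675
gripper_force: 25.2
[ 0.84356003  0.37465005 -1.22442106  1.49051677  0.35042886  1.52350001
  0.93142281]
```

```bash

python3 -m handwheel '[{"claw":1,"tx":0,"ty":0.2,"tz":0,"ax":0,"ay":0,"az":0},{"claw":1,"tx":0,"ty":0.4,"tz":0,"ax":0,"ay":0,"az":0},{"claw":1,"tx":-0.03,"ty":0.6,"tz":0,"ax":0,"ay":0,"az":0},{"claw":1,"tx":-0.06,"ty":0.8,"tz":0,"ax":0,"ay":0,"az":0},{"claw":1,"tx":-0.06,"ty":0.95,"tz":0,"ax":0,"ay":0,"az":0},{"claw":1,"tx":-0.06,"ty":1,"tz":0,"ax":0,"ay":0,"az":0}]'
python3 -m handwheel '[{"claw":1,"tx":0,"ty":0.2,"tz":0,"ax":0,"ay":0,"az":0},{"claw":1,"tx":0,"ty":0.4,"tz":0,"ax":0,"ay":0,"az":0},{"claw":1,"tx":0,"ty":0.6,"tz":-0.1,"ax":0,"ay":0,"az":0},{"claw":1,"tx":0,"ty":0.8,"tz":-0.3,"ax":0,"ay":0,"az":0},{"claw":1,"tx":0,"ty":0.9,"tz":-0.5,"ax":0,"ay":0,"az":0},{"claw":1,"tx":0,"ty":0.9,"tz":-0.6,"ax":0,"ay":0,"az":0},{"claw":1,"tx":0,"ty":0.9,"tz":-0.6,"ax":0,"ay":0,"az":0}]'
python3 - <<'E'
from h import *
from scipy.spatial.transform import Rotation as Ro
for n in('scene','wrist','top'):
    im,d,c=snap(n,n+'7.png');P=cloud(d,c).reshape(-1,3)
    o=r.get_obs();t=o['eef_pos'];zr=t[2]-.0614+.103
    m=(np.abs(P[:,2]-zr)<.006)&(np.hypot(P[:,0]-t[0],P[:,1]-t[1])<.045);q=P[m][:,:2]
    if len(q)>20: print(n,len(q),np.array(cv2.minEnclosingCircle(q.astype(np.float32))[0])-t[:2],cv2.minEnclosingCircle(q.astype(np.float32))[1])
print(o['eef_pos'],o['joint_pos']);print(Ro.from_quat(o['eef_rot']).as_matrix())
E
```

```text
clock: 17.07
eef_pos: [0.5711, 0.1942, 0.2876]
eef_rot: [0.128, 0.992, 0.001, -0.001]
force: [0.2, 0.1, -1.2]
width: 0.0678
gripper_force: 25.2
clock: 17.65
eef_pos: [0.5713, 0.3223, 0.1931]
eef_rot: [0.131, 0.991, -0.003, -0.004]
force: [0.3, -1.7, -1.6]
width: 0.0677
gripper_force: 25.2
scene 61 [0.00987139 0.00226957] 0.038192763924598694
wrist 3391 [-0.00787657  0.00216693] 0.04371366649866104
[0.57473558 0.32248113 0.1994063 ] [ 0.20849146  0.58652005 -1.10840159  1.43072056  0.52275039  1.44167274
  0.40765965]
[[-9.64732981e-01  2.63230398e-01  1.79290804e-04]
 [ 2.63230459e-01  9.64732799e-01  5.92678344e-04]
 [-1.69567634e-05  6.18971146e-04 -9.99999808e-01]]
```

View pics/wrist7.png

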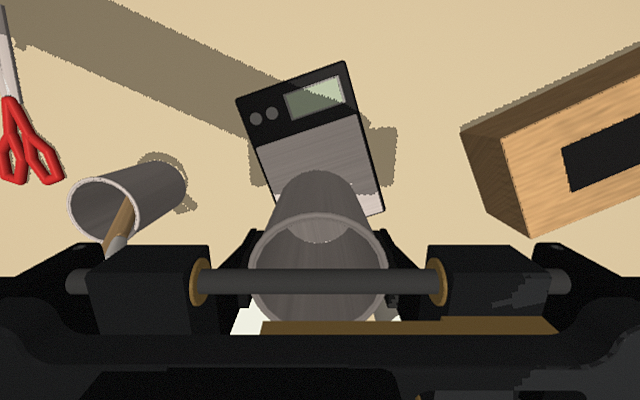

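The wrist view shows the beaker upright in the fingers, rim about (318,270), over the scale's plate. Now I lower it.

```bash

python3 -m handwheel '[{"claw":1,"tx":0.01,"ty":0.015,"tz":-0.12,"ax":0,"ay":0,"az":0},{"claw":1,"tx":0.01,"ty":0.015,"tz":-0.25,"ax":0,"ay":0,"az":0},{"claw":1,"tx":0.01,"ty":0.015,"tz":-0.38,"ax":0,"ay":0,"az":0},{"claw":1,"tx":0.01,"ty":0.015,"tz":-0.5,"ax":0,"ay":0,"az":0},{"claw":1,"tx":0.01,"ty":0.015,"tz":-0.57,"ax":0,"ay":0,"az":0},{"claw":1,"tx":0.01,"ty":0.015,"tz":-0.6,"ax":0,"ay":0,"az":0},{"claw":1,"tx":0.01,"ty":0.015,"tz":-0.6,"ax":0,"ay":0,"az":0},{"claw":1,"tx":0.01,"ty":0.015,"tz":-0.6,"ax":0,"ay":0,"az":0}]'
python3 - <<'E'
from h import *
im,d,c=snap('scene')
o=r.get_obs();t=o['eef_pos'];print(t)
P=cloud(d,c)
for n in('scene','top'):
    im,d,c=snap(n);cv2.imwrite('pics/%s8.png'%n,im[:,:,::-1])
a=cv2.imread('pics/scene8.png')[80:200,300:440];b=cv2.imread('pics/top8.png')[190:310,110:230]
cv2.imwrite('pics/both8.png',np.hstack([cv2.resize(a,(400,343)),cv2.resize(b,(343,343))]))
E
```

```text
clock: 18.47
eef_pos: [0.5757, 0.3264, 0.11]
eef_rot: [0.132, 0.991, 0.001, 0.0]
force: [0.7, 0.4, -1.5]
width: 0.0676
gripper_force: 25.2
[0.57574218 0.32670361 0.11026793]
```

View pics/both8.png

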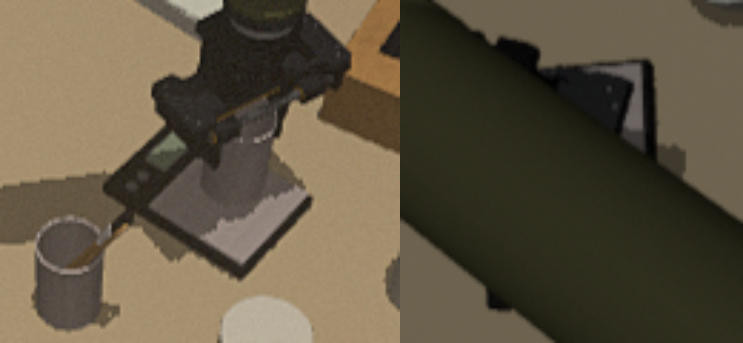

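The scene crop (left) shows the beaker upright about 22 mm above the plate. I'll lower it to contact in small steps.

```bash

python3 -m handwheel '[{"claw":1,"tx":0,"ty":-0.01,"tz":-0.04,"ax":0,"ay":0,"az":0},{"claw":1,"tx":0,"ty":-0.01,"tz":-0.08,"ax":0,"ay":0,"az":0},{"claw":1,"tx":0,"ty":-0.01,"tz":-0.11,"ax":0,"ay":0,"az":0},{"claw":1,"tx":0,"ty":-0.01,"tz":-0.11,"ax":0,"ay":0,"az":0},{"claw":1,"tx":0,"ty":-0.01,"tz":-0.11,"ax":0,"ay":0,"az":0}]'
python3 -m handwheel '[{"claw":1,"tx":0,"ty":0,"tz":-0.013,"ax":0,"ay":0,"az":0},{"claw":1,"tx":0,"ty":0,"tz":-0.013,"ax":0,"ay":0,"az":0},{"claw":1,"tx":0,"ty":0,"tz":-0.013,"ax":0,"ay":0,"az":0}]'
python3 -m handwheel '[{"claw":1,"tx":0,"ty":0,"tz":-0.013,"ax":0,"ay":0,"az":0},{"claw":1,"tx":0,"ty":0,"tz":-0.013,"ax":0,"ay":0,"az":0},{"claw":1,"tx":0,"ty":0,"tz":-0.013,"ax":0,"ay":0,"az":0}]'
```

```text
clock: 19.03
eef_pos: [0.5745, 0.3247, 0.0914]
eef_rot: [0.131, 0.991, 0.0, -0.001]
force: [-0.5, 0.3, -1.8]
width: 0.0674
gripper_force: 25.2
clock: 19.28
eef_pos: [0.5748, 0.3249, 0.0902]
eef_rot: [0.131, 0.991, 0.0, -0.001]
force: [-0.2, -0.1, -1.1]
width: 0.0672
gripper_force: 25.2
clock: 19.53
eef_pos: [0.575, 0.3251, 0.0884]
eef_rot: [0.131, 0.991, 0.001, -0.0]
force: [0.0, -0.2, 0.1]
width: 0.0676
gripper_force: 25.2
```

```bash

python3 -m handwheel '[{"claw":1,"tx":0,"ty":0,"tz":-0.01,"ax":0,"ay":0,"az":0},{"claw":1,"tx":0,"ty":0,"tz":-0.01,"ax":0,"ay":0,"az":0},{"claw":1,"tx":0,"ty":0,"tz":-0.01,"ax":0,"ay":0,"az":0}]'
```

```text
clock: 19.78
eef_pos: [0.5752, 0.3251, 0.0884]
eef_rot: [0.132, 0.991, 0.001, 0.0]
force: [-1.9, -2.6, 6.8]
width: 0.0676
gripper_force: 25.3
```

Contact made (6.8 N), so release and rise.

```bash

python3 -m handwheel '[{"claw":1,"tx":0,"ty":0,"tz":0.004,"ax":0,"ay":0,"az":0},{"claw":1,"tx":0,"ty":0,"tz":0.004,"ax":0,"ay":0,"az":0},{"claw":0.2,"tx":0,"ty":0,"tz":0.004,"ax":0,"ay":0,"az":0},{"claw":0.1,"tx":0,"ty":0,"tz":0.004,"ax":0,"ay":0,"az":0},{"claw":0,"tx":0,"ty":0,"tz":0.004,"ax":0,"ay":0,"az":0},{"claw":0,"tx":0,"ty":0,"tz":0.004,"ax":0,"ay":0,"az":0},{"claw":0,"tx":0,"ty":0,"tz":0.004,"ax":0,"ay":0,"az":0},{"claw":0,"tx":0,"ty":0,"tz":0.004,"ax":0,"ay":0,"az":0}]' 5
python3 -m handwheel '[{"claw":0,"tx":0,"ty":0,"tz":0.04,"ax":0,"ay":0,"az":0},{"claw":0,"tx":0,"ty":0,"tz":0.12,"ax":0,"ay":0,"az":0},{"claw":0,"tx":0,"ty":0,"tz":0.25,"ax":0,"ay":0,"az":0},{"claw":0,"tx":0,"ty":0,"tz":0.4,"ax":0,"ay":0,"az":0},{"claw":0,"tx":0,"ty":0,"tz":0.6,"ax":0,"ay":0,"az":0},{"claw":0,"tx":0,"ty":0,"tz":0.8,"ax":0,"ay":0,"az":0},{"claw":0,"tx":0,"ty":0,"tz":1,"ax":0,"ay":0,"az":0},{"claw":0,"tx":0,"ty":0,"tz":1,"ax":0,"ay":0,"az":0}]'
python3 -m handwheel '[{"claw":0,"tx":-0.3,"ty":0.3,"tz":0,"ax":0,"ay":0,"az":0},{"claw":0,"tx":-0.5,"ty":0.5,"tz":0,"ax":0,"ay":0,"az":0},{"claw":0,"tx":-0.8,"ty":0.8,"tz":0,"ax":0,"ay":0,"az":0},{"claw":0,"tx":-0.8,"ty":0.8,"tz":0,"ax":0,"ay":0,"az":0},{"claw":0,"tx":-0.8,"ty":0.8,"tz":0,"ax":0,"ay":0,"az":0},{"claw":0,"tx":-0.8,"ty":0.8,"tz":0,"ax":0,"ay":0,"az":0}]'
python3 - <<'E'
from h import *
for n in('scene','top'):
    im,d,c=snap(n,n+'9.png');P=cloud(d,c).reshape(-1,3);hsv=cv2.cvtColor(im,cv2.COLOR_RGB2HSV).reshape(-1,3)
    m=(np.abs(P[:,2]-.130)<.006)&(np.hypot(P[:,0]-.573,P[:,1]-.325)<.06);q=P[m][:,:2]
    if len(q)>20: print(n,len(q),cv2.minEnclosingCircle(q.astype(np.float32)))
    p=P[(P[:,2]>.018)&(P[:,2]<.04)&(np.abs(P[:,0]-.55)<.13)&(np.abs(P[:,1]-.325)<.1)];print(cv2.minAreaRect((p[:,:2]*1000).astype(np.float32)))
a=cv2.imread('pics/scene9.png')
cv2.imwrite('pics/final.png',cv2.resize(a[60:360,130:450],(640,600)))
print(r.get_obs()['joint_pos'])
E
```

```text
clock: 20.45
eef_pos: [0.5747, 0.3248, 0.087]
eef_rot: [0.131, 0.991, 0.0, -0.001]
force: [0.2, -0.1, -0.3]
width: 0.0862
gripper_force: 0.0
clock: 21.12
eef_pos: [0.5765, 0.3277, 0.2455]
eef_rot: [0.131, 0.991, 0.004, 0.003]
force: [0.5, 1.4, 0.1]
width: 0.0872
gripper_force: 0.0
clock: 21.62
eef_pos: [0.4506, 0.4485, 0.2391]
eef_rot: [0.127, 0.992, 0.001, -0.0]
force: [-0.2, -0.5, 0.8]
width: 0.0873
gripper_force: 0.0
scene 111 ((0.5735558271408081, 0.3217771649360657), 0.03712952509522438)
((548.2371215820312, 316.8267822265625), (186.09439086914062, 133.82443237304688), 3.0633022785186768)
top 254 ((0.5737923979759216, 0.32611531019210815), 0.03582216426730156)
((546.635986328125, 323.5395812988281), (189.7736053466797, 134.57180786132812), 3.0286808013916016)
[ 5.84250685e-04  5.21983889e-01 -1.15337814e+00  1.43700910e+00
  4.75264865e-01  1.48498454e+00  1.66573246e-01]
```

View pics/final.png

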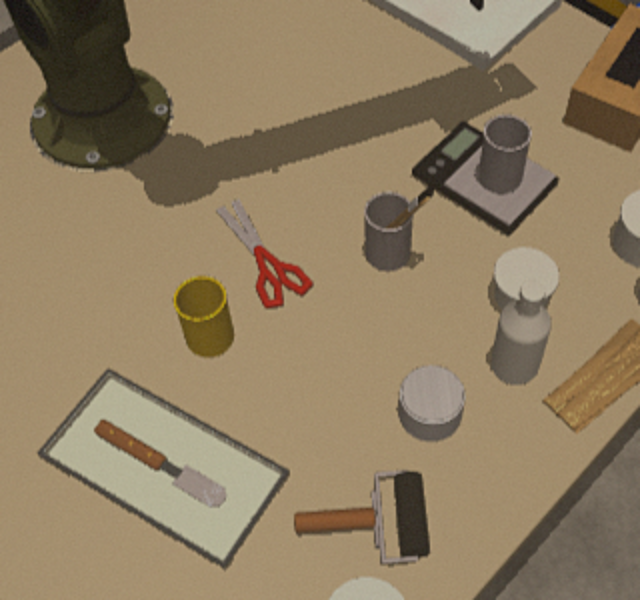

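The final view shows the knife inside the tray, (97,430) to (220,500), and the beaker upright on the plate at (505,155). It is within about 1 mm of the plate's centre by the top view, and everything else stands where it was.

```bash
python3 -c "
from bench import r
print(r.job_done())"
```

```text
the job is handed in; nothing more can be done
None
```

The job is handed in: the knife lies flat inside the tray and the empty beaker stands upright within about 1 mm of the scale plate's centre, after about 22 s; one thing to know is that joints 3 and 7 briefly read 0.001 rad past their stated (rounded) range limits, at -1.381 and 2.691.

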